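Make up two mending kits

ROBOT

A 6-joint arm with a two-finger parallel gripper is mounted at the origin on a cart in front of the work surface, level with it; the furniture and walls round the work are solid. World frame = base frame: x ahead of the robot, y to its left, z up, the work surface at z = 0. Lengths are in m, angles in rad, forces in N, time in s.
With the tool pointing down it reaches from about 0.275 to 1 m from the base axis. Payload 8.4 kg.
Tool frame: the origin (TCP) lies on the centre line of the jaws, within the pads' length; the fingertips stand 17 mm ahead of it and the grasp point (between the pads) lies 2 mm behind it (bot.tcp_to_tips is the y of the fingertips in the tool frame, in m); y points along the fingers, z is the direction in which the jaws open and shut, and the axes are right-handed (so a half turn about y gives the same grasp; the last joint's range is limited). The gripper opens to 85 mm and grips with 20 to 120 N. Pads are 22 mm wide; open, the fingers measure 114 mm over their backs; the gripper's body (76 mm by 85 mm) begins 54 mm behind the grasp point. The pads swing forward as they close: fully open they stand 13 mm farther back than shut.
Start: joints at [1.234, 0.353, 1.633, -0, 1.155, -0.002], TCP at [0.205, 0.59, 0.248] pointing down, gripper open.
Joint ranges: [-2.63, 2.63], [-0.92, 2.1], [0.06, 2.66], [-1.3, 4.44], [0, 2.69], [-3.02, 3.02]. Speed limits (rad/s): [2.22, 2.22, 2.79, 3.14, 3.14, 3.14].

INTERFACE

Orientations are given as a unit quaternion [x, y, z, w].
In Python, from workcell import bot, hand, kinematics, get_obs, vision, hand_in gives the robot as it stands. The module is installed in compiled form; this text tells all that it offers. Calls block until the motion is done:
- bot.reach(position, orientation): joint-space move of the TCP to a pose.
- bot.servo_line(position, ori=None, velocity=0.15): straight line of the TCP; ori=None keeps the orientation; velocity is the mean speed in m/s.
- bot.goto_joints(angles): joint-space move.
- hand.move_gripper(opening, strength=None): finger opening in m; strength is the grip in N (None keeps the last); returns when the fingers have stopped.
- bot.dwell(seconds).
- kinematics.solve_ik(position, orientation): joint angles nearest the present ones, or None.
- get_obs(): the state.
- vision.read_camera(name): name is "scene" or "side" or "wrist"; returns a dict with "frame" (400x640x3 uint8, red, green, blue), "intrinsics" (3x3 intrinsics, pixels), "dist" ([k1, k2, p1, p2, k3] as OpenCV has them; the pictures are not rectified), "view" (4x4, takes a point from world to camera coordinates). Camera axes: x right, y down, z forward; pixel columns grow to the right and rows downward; lengths in m; the calibration is good to about 2 mm. A picture is of the moment at which its call begins. There is no depth.
A pose or a line that the arm cannot do raises bot.IKError and nothing moves.
- hand_in(): hands the job in, once; it reports no verdict.
The state is a dict: "time_s": time; "joint_pos": joint angles; "joint_vel": joint speeds; "joint_efforts": joint torques, N m; "position": TCP position; "orientation": TCP orientation; "wrist_force": force on the tool from outside, world axes, zero at the start; "ft_torque": the same for the moment, N m; "gripper_width": finger opening in m.
Only numpy, scipy, OpenCV 4.12 (cv2) and the standard library are available. Lean on these libraries where they do the work, as an engineer would, in place of code of your own. Each camera call takes 0.05 s, during which the arm holds its last target. There are 200 camera calls.

TASK

Make up the two mending kits from the stock standing in a row in front of the two trays. The blue tray gets the blue spool and the pin tin; the red tray gets the red spool, the white spool and the yellow note block. Stand each spool upright in a small bay of its own (either small bay will do) and lay the tin or block flat on the floor of the large bay, right way up; leave the receipt roll and the rubber stamp where they are.

Things in the scene. Friction and masses are not known exactly. Their poses are not given: they have to be found in the camera images.
- blue_tray: Blue plastic kit tray, fixed, 118 mm deep (x, away from robot), 220 mm long (y, to the robot's left), yaw within 8 deg; origin: centre of underside. Floor top at z 3 mm, walls 4 mm thick, 12 mm high. Two dividers (4 mm thick, 10 mm high) make three bays 110 mm deep: small bays 56 mm long centred at y +78 and +18 mm, large bay 92 mm long at y -60 mm.
- red_tray: Red plastic kit tray, fixed, 118 mm deep (x, away from robot), 220 mm long (y, to the robot's left), yaw within 8 deg; origin: centre of underside. Floor top at z 3 mm, walls 4 mm thick, 12 mm high. Two dividers (4 mm thick, 10 mm high) make three bays 110 mm deep: small bays 56 mm long centred at y +78 and +18 mm, large bay 92 mm long at y -60 mm.
- blue_spool: Thread spool with blue thread and black ends, standing upright on the counter among the stock; 29 mm across (collides as a plain 29 mm cylinder), 47 mm tall, 30 g; origin at the centre of its underside, z up along its axis. Grasp round it from above.
- red_spool: Thread spool with red thread and white ends, standing upright on the counter among the stock; 29 mm across (collides as a plain 29 mm cylinder), 47 mm tall, 30 g; origin at the centre of its underside, z up along its axis. Grasp round it from above.
- white_spool: Thread spool all white, standing upright on the counter among the stock; 29 mm across (collides as a plain 29 mm cylinder), 47 mm tall, 30 g; origin at the centre of its underside, z up along its axis. Grasp round it from above.
- pin_tin: Round closed pin tin, teal lid and light grey lower half, 60 mm across, 21 mm high, 50 g, lying flat on the counter; origin at the centre of its underside, z up. Grasp across its rim. It is the one in the stock row just in front of the trays; a like tin far off at the right, beside the cash box, is not part of the job.
- note_block: Yellow sticky-note block, 51 x 51 mm (sides along its x and y), 18 mm high, 30 g, lying flat on the counter; origin at the centre of its underside, z up. Grasp across two facing sides. It is the one in the stock row just in front of the trays; a like block far off at the right, beyond the cash box, is not part of the job.
- receipt_roll: Bystander: white paper roll standing on end at the right of the stock, 60 mm across, 57 mm tall; origin at the centre of its underside. Leave it where it is.
- rubber_stamp: Bystander: rubber stamp with black knob and wooden foot at the left of the stock, 26 x 40 mm, 67 mm tall; origin at the centre of its underside. Leave it where it is. A tall thin stand (unlisted, 1 m high, foot 12 cm square) rises beyond and left of it, 0.5 m ahead and 0.18 m left of the base: swing the arm past it on the robot's side.
There are look-alikes about, which are no part of the job. Leave any orange look-alike of the white_spool alone. There is more than one size of the note_block; the one meant has the size given above.

How it is judged:
At the end, for the whole second after the job is handed in: Spools upright (0.12 rad), each in its own small bay (16 mm along, 44 mm across tray) of its tray; tin and block flat, right way up, in the large bays (23 mm, 34 mm of centre); all on the tray floor (origin under 7 mm above tray underside), at rest; roll and stamp within 20 mm of their start (x of blue_spool in the frame of blue_tray between -0.044 and 0.044 m and z of blue_spool in the frame of blue_tray between 0 and 0.007 m and angle between each of blue_spool, pin_tin, red_spool, white_spool, note_block's own z axis and vertical below 0.12 rad and linear speed of each of blue_spool, pin_tin, red_spool, white_spool, note_block below 0.02 m/s and (y of blue_spool in the frame of blue_tray between 0.062 and 0.094 m or y of blue_spool in the frame of blue_tray between 0.002 and 0.034 m) and x of pin_tin in the frame of blue_tray between -0.034 and 0.034 m and z of pin_tin in the frame of blue_tray between 0 and 0.007 m and y of pin_tin in the frame of blue_tray between -0.083 and -0.037 m and x of red_spool in the frame of red_tray between -0.044 and 0.044 m and z of red_spool in the frame of red_tray between 0 and 0.007 m and (y of red_spool in the frame of red_tray between 0.062 and 0.094 m or y of red_spool in the frame of red_tray between 0.002 and 0.034 m) and x of white_spool in the frame of red_tray between -0.044 and 0.044 m and z of white_spool in the frame of red_tray between 0 and 0.007 m and (y of white_spool in the frame of red_tray between 0.062 and 0.094 m or y of white_spool in the frame of red_tray between 0.002 and 0.034 m) and x of note_block in the frame of red_tray between -0.034 and 0.034 m and z of note_block in the frame of red_tray between 0 and 0.007 m and y of note_block in the frame of red_tray between -0.083 and -0.037 m and ((y of red_spool in the frame of red_tray between 0.062 and 0.094 m and y of white_spool in the frame of red_tray between 0.002 and 0.034 m) or (y of white_spool in the frame of red_tray between 0.062 and 0.094 m and y of red_spool in the frame of red_tray between 0.002 and 0.034 m)) and distance of each of receipt_roll, rubber_stamp from where it was at the start of the episode below 0.02 m); the robot touches nothing.
It fails at once if the receipt roll, a bystander, is shifted or knocked over (distance of receipt_roll from where it was at the start of the episode above 0.025 m or angle between receipt_roll's own z axis and vertical above 0.5 rad).
It fails at once if the rubber stamp, a bystander, is shifted or knocked over (distance of rubber_stamp from where it was at the start of the episode above 0.025 m or angle between rubber_stamp's own z axis and vertical above 0.5 rad).
It also fails if it takes over 144 s, if anything falls off the work surface, if the arm or the gripper's body presses on something with over 40 N, if the wrist force passes 120 N, or if a joint passes its speed limit or range.

## Working session

There is one attempt and no reset: what is moved stays moved. The work goes in short steps, each a Python script; the robot and the scene stay as the last script left them, time stands still between calls to the robot, and variables do not carry over. Pictures are saved under pics/ and viewed, about 12 in all and at most 16, crops included, and the job is handed in when it is done.

```bash
mkdir -p pics; cat > h.py <<'E'
import numpy as np, cv2
from workcell import bot, hand, kinematics, get_obs, vision, hand_in
def snap(cam,fn):
    d=vision.read_camera(cam); cv2.imwrite(f'pics/{fn}.png',d['frame'][:,:,::-1]); 
    np.savez(f'pics/{fn}.npz',K=d['intrinsics'],D=d['dist'],V=d['view']); return d
def px2w(fn,uv,z):
    c=np.load(f'pics/{fn}.npz'); uv=np.array(uv,float).reshape(-1,1,2)
    p=cv2.undistortPoints(uv,c['K'],c['D']).reshape(-1,2)
    R=c['V'][:3,:3];t=c['V'][:3,3];o=-R.T@t
    d=np.c_[p,np.ones(len(p))]@R
    return o+d*((np.broadcast_to(z,len(p))-o[2])/d[:,2])[:,None]
def w2px(fn,P):
    c=np.load(f'pics/{fn}.npz');r=cv2.Rodrigues(c['V'][:3,:3])[0]
    return cv2.projectPoints(np.array(P,float).reshape(-1,1,3),r,c['V'][:3,3],c['K'],c['D'])[0].reshape(-1,2)
E
python3 - <<'E'
from h import *
for n in ('scene','side','wrist'):
    d=snap(n,n+'0'); V=d['view']; print(n,-V[:3,:3].T@V[:3,3],V[2,:3])
o=get_obs();print(o['time_s'],o['position'],o['orientation'],o['wrist_force'])
a=cv2.imread('pics/scene0.png');cv2.imwrite('pics/s.png',cv2.resize(a,(800,500)))
E
```

```text
scene [-0.26158472 -0.65922765  0.44889926] [ 0.78258413  0.4574714  -0.42223452]
side [ 0.13787694 -1.02648171  0.80991502] [ 0.30388506  0.69447919 -0.65219056]
wrist [0.13196266 0.61634846 0.37335571] [ 0.28662396 -0.10152753 -0.95264834]
0.15 [0.20526923 0.58996875 0.24773549] [ 0.69758531 -0.1178819   0.11776647 -0.69685698] [-0.71550279  0.21665318  0.24294853]
```

View pics/scene0.png

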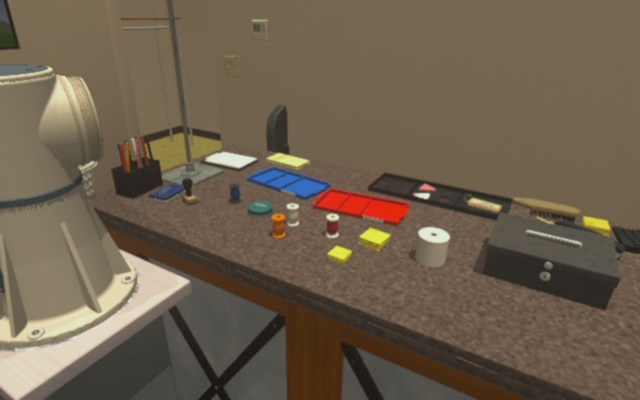

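View pics/side0.png

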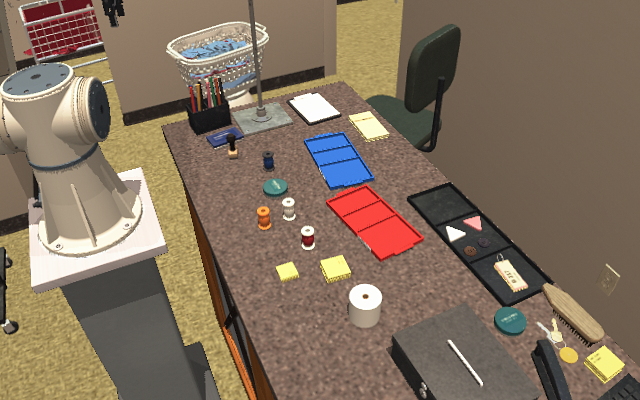

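The side camera sees the whole stock row: rubber stamp (232,146), blue spool (268,161), tin (275,187), white spool (288,209), red spool (308,238), orange decoy (264,218), blocks at (288,271) and (335,268), and the roll at (365,306). I'll enlarge this area.

```bash
python3 - <<'E'
from h import *
a=cv2.imread('pics/side0.png')
cv2.imwrite('pics/c1.png',cv2.resize(a[125:275,220:420],(800,600),interpolation=cv2.INTER_CUBIC))
cv2.imwrite('pics/c2.png',cv2.resize(a[185:335,240:440],(800,600),interpolation=cv2.INTER_CUBIC))
E
```

```text
(no output)
```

View pics/c1.png

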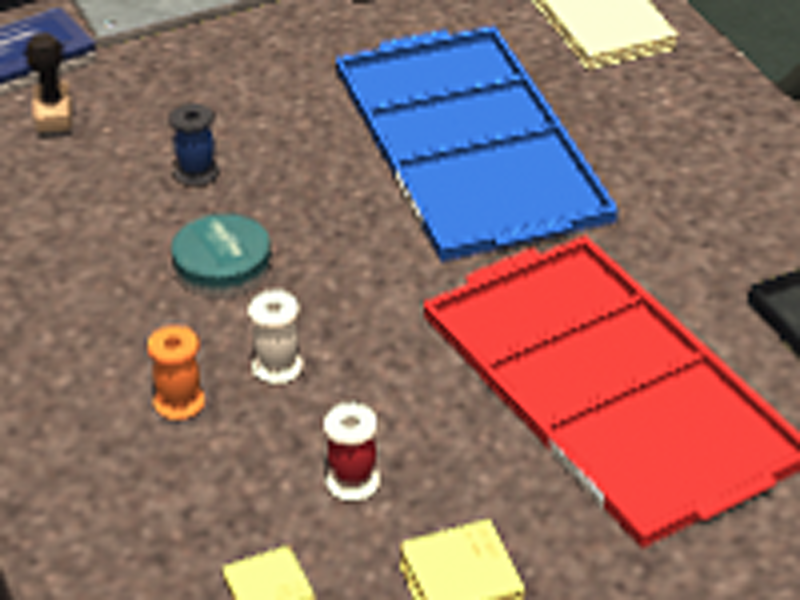

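View pics/c2.png

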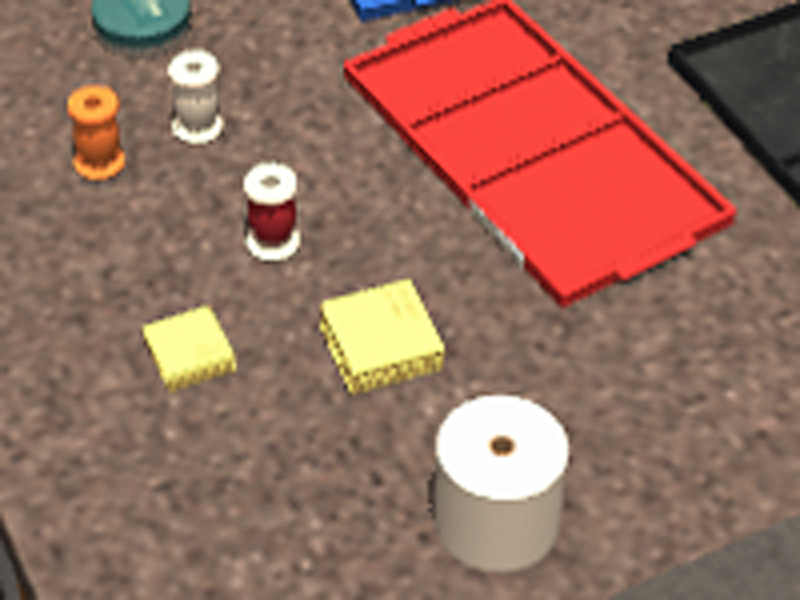

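```bash
python3 - <<'E'
from h import *
def m(pts,o): return (np.array(pts,float)+.5)/4-.5+np.array(o)
def P(n,pts,o,z):
    r=px2w('side0',m(pts,o),z); print(n,r[:,:2].round(4).tolist()); return r[:,:2]
A=(220,125);B=(240,185)
P('blue,white,red,orange',[(192,118),(274,307),(351,422),(174,344)],A,.047)
P('blueB,white,redB',[(195,172),(277,367),(353,482)],A,.0)
P('tin',[(221,241)],A,.021); P('stamp',[(44,50)],A,.067); P('roll',[(502,447)],B,.057); P('roll edges',[(436,447),(568,447)],B,.057)
for n,c,o,z in (('blueT',[(338,64),(496,30),(616,212),(445,250)],A,.012),('redT',[(346,68),(508,3),(735,210),(565,298)],B,.012),('block',[(322,302),(411,281),(443,350),(350,376)],B,.018),('small',[(145,347),(208,308),(236,350),(170,382)],B,.012)):
    r=P(n,c,o,z); e=np.roll(r,-1,0)-r; print('  ',r.mean(0).round(4),np.linalg.norm(e,axis=1).round(4),np.degrees(np.arctan2(e[:,1],e[:,0])).round(1))
print(kinematics.solve_ik([.4,0,.25],[.7071,0,0,-.7071]) if 0 else '')
E
```

```text
blue,white,red,orange [[0.454, -0.0084], [0.4316, -0.2001], [0.4331, -0.3039], [0.3696, -0.2046]]
blueB,white,redB [[0.4541, -0.0029], [0.4311, -0.199], [0.4332, -0.3026]]
tin [[0.4358, -0.1013]]
stamp [[0.3856, 0.0789]]
roll [[0.454, -0.5191]]
roll edges [[0.4267, -0.5059], [0.4813, -0.5324]]
blueT [[0.5807, 0.0528], [0.6966, 0.0421], [0.6707, -0.1726], [0.5589, -0.1591]]
   [ 0.6268 -0.0592] [0.1164 0.2162 0.1126 0.213 ] [ -5.3 -96.9 173.1  84.1]
redT [[0.5254, -0.2024], [0.6403, -0.1915], [0.6656, -0.4019], [0.5496, -0.4171]]
   [ 0.5952 -0.3032] [0.1154 0.2119 0.117  0.2161] [   5.4  -83.2 -172.5   96.4]
block [[0.432, -0.3692], [0.4801, -0.3761], [0.4732, -0.4255], [0.4235, -0.4204]]
   [ 0.4522 -0.3978] [0.0487 0.0499 0.05   0.052 ] [ -8.1 -98.  174.2  80.6]
small [[0.3393, -0.353], [0.3788, -0.3422], [0.3806, -0.375], [0.3422, -0.3802]]
   [ 0.3602 -0.3626] [0.041  0.0329 0.0388 0.0273] [  15.3  -86.9 -172.4   96.1]
```

```bash
cat >> h.py <<'E'
from scipy.spatial.transform import Rotation as Rn
def ori(deg):
    a=np.radians(deg);c,s=np.cos(a),np.sin(a)
    return Rn.from_matrix(np.array([[s,0,c],[-c,0,s],[0,-1,0]])).as_quat()
E
python3 - <<'E'
from h import *
# fold: same base angle, radius .33, z .42
d=np.array([np.cos(1.234),np.sin(1.234)])
bot.reach([*(d*.36),.40],get_obs()['orientation']); print(get_obs()['joint_pos'])
q=list(get_obs()['joint_pos']); q[0]=-.45; bot.goto_joints(q); print(get_obs()['position'])
bot.reach([.47,-.20,.36],ori(90)); o=get_obs(); print(o['joint_pos'],o['position'],o['time_s'],bot.tcp_to_tips)
snap('wrist','w1')
E
```

```text
[ 1.22986056e+00 -2.14961642e-01  1.91877757e+00 -2.93969251e-05
  1.43866446e+00 -6.10252264e-03]
[ 0.32570547 -0.15508409  0.39969167]
[-4.04879427e-01  7.83839653e-02  1.73288953e+00 -1.51985552e-05
  1.33024453e+00 -1.97515716e+00] [ 0.46995487 -0.19977564  0.36011355] 5.075 0.017
```

View pics/w1.png

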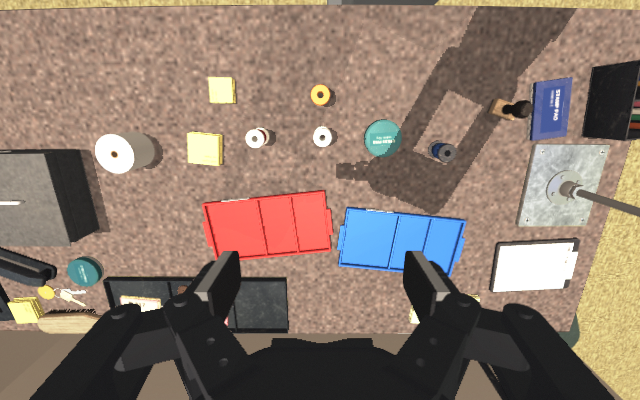

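The wrist view from above shows every item: red spool (259,138), white (322,136), tin (383,138), blue spool (443,152), block (205,148), and both trays. I'll overlay my side-camera estimates to check agreement.

```bash
cat > est.py <<'E'
import numpy as np
bt=(.6268,-.0592,-6.2); rt=(.5952,-.3032,6.5)
def T(t,x,y):
    a=np.radians(t[2]);c,s=np.cos(a),np.sin(a);return np.array([t[0]+c*x-s*y,t[1]+s*x+c*y])
E
python3 - <<'E'
from h import *; from est import *
a=cv2.imread('pics/w1.png')
S=4
def crop(x0,y0,fn):
    im=cv2.resize(a[y0:y0+150,x0:x0+200],None,fx=S,fy=S,interpolation=cv2.INTER_CUBIC)
    def dr(P,col):
        for u in w2px('w1',P): cv2.drawMarker(im,tuple(int(round(v)) for v in ((u-[x0,y0]+.5)*S-.5)),col,cv2.MARKER_CROSS,14,1)
    dr([(.454,-.006,.047),(.4316,-.2,.047),(.4331,-.3035,.047),(.4358,-.1013,.021),(.454,-.5191,.057)],(0,255,0))
    for t in (bt,rt): dr([(*T(t,x,y),.012) for x in(-.059,.059) for y in (-.11,.11)],(0,255,255))
    b=(.4522,-.3978,-8); dr([(*T(b,x,y),.018) for x in(-.0255,.0255) for y in (-.0255,.0255)],(255,0,0))
    cv2.imwrite(f'pics/{fn}.png',im)
crop(170,115,'k1');crop(300,115,'k2')
E
```

```text
(no output)
```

View pics/k1.png

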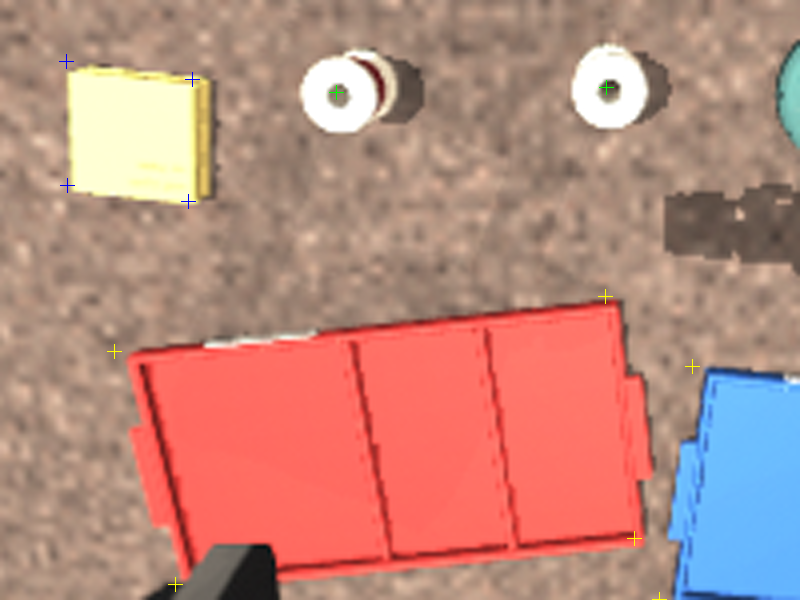

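View pics/k2.png

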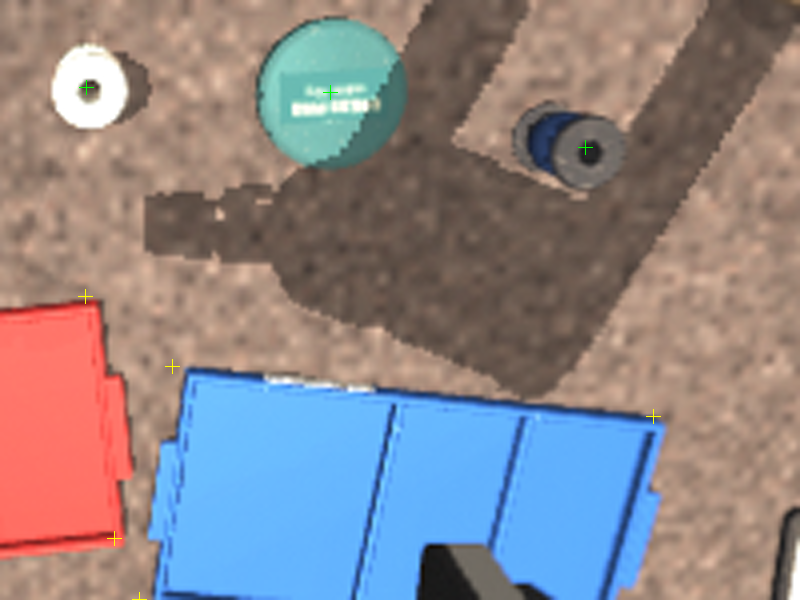

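```bash
python3 - <<'E'
from h import *
def P(pts,o,z):return px2w('w1',(np.array(pts,float)+.5)/4-.5+np.array(o),z)[:,:2]
A=(170,115);B=(300,115)
for n,p,o in (('red',[(130,354),(618,302),(643,542)],A),('blue',[(190,369),(664,424)],B)):
    r=P(p,o,.012);e=r[1]-r[0];y=e/np.linalg.norm(e);x=np.array([y[1],-y[0]])
    print(n,r.round(4).tolist(),np.linalg.norm(e),'yaw',np.degrees(np.arctan2(x[1],x[0])),'c',(r[:2].mean(0)+x*.059).round(4), (r[2]-x*.059-y*.11) if len(r)>2 else '')
r=P([(70,67),(196,79),(191,203),(70,190)],A,.018);e=np.roll(r,-1,0)-r;print('block',r.mean(0),np.linalg.norm(e,axis=1),np.degrees(np.arctan2(e[:,1],e[:,0])))
print('spools r,w,b',P([(340,95),(610,90)],A,.047),P([(590,151)],B,.047),'tin',P([(332,92)],B,.021))
E
```

```text
red [[0.5507, -0.4121], [0.5267, -0.1951], [0.6434, -0.1831]] 0.21832011287398878 yaw 6.31275527281175 c [ 0.5973 -0.2971] [ 0.59686196 -0.29887573]
blue [[0.5576, -0.154], [0.5841, 0.0622]] 0.21781635149716919 yaw -6.979423708340221 c [ 0.6294 -0.0531] 
block [ 0.45346588 -0.39644455] [0.05128887 0.0516575  0.05085453 0.0509451 ] [ 84.43103546  -8.55822918 -96.34866917 171.89429461]
spools r,w,b [[ 0.43435769 -0.30202282]
 [ 0.43258518 -0.19861253]] [[ 0.45555935 -0.00392075]] tin [[ 0.43568239 -0.10055997]]
```

```bash
cat > est.py <<'E'
from h import *
bt=(.629,-.053,-6.9); rt=(.597,-.298,6.3)
def T(t,x,y):
    a=np.radians(t[2]);c,s=np.cos(a),np.sin(a);return np.array([t[0]+c*x-s*y,t[1]+s*x+c*y])
def pick(p,phi,z,op,w,n=''):
    hand.move_gripper(op,30)
    bot.reach([*p,.14],ori(phi)); bot.servo_line([*p,z],velocity=.15)
    hand.move_gripper(max(w-.012,0),30); g=get_obs()['gripper_width']
    bot.servo_line([*p,.14],velocity=.15); o=get_obs()
    print(n,'grip',round(g,4),round(o['gripper_width'],4),o['wrist_force'].round(1) if hasattr(o['wrist_force'],'round') else o['wrist_force'],o['time_s'])
    return abs(o['gripper_width']-w)<.006
def place(t,y,phi,z,op):
    p=T(t,0,y)
    bot.reach([*p,.14],ori(phi)); bot.servo_line([*p,z+.0045],velocity=.12)
    bot.dwell(.2); hand.move_gripper(op); bot.dwell(.2)
    bot.servo_line([*p,.14],velocity=.2); print('placed',get_obs()['time_s'])
E
python3 - <<'E'
from est import *
if pick((.4325,-.199),90,.030,.055,.029,'white'):
    place(rt,.078,90+rt[2],.030,.045)
    bot.reach([.50,-.25,.30],ori(90)); snap('wrist','w2')
E
```

```text
white grip 0.0285 0.0281 [ 0.3 -0.2  0.4] 8.5333
placed 11.6167
```

View pics/w2.png

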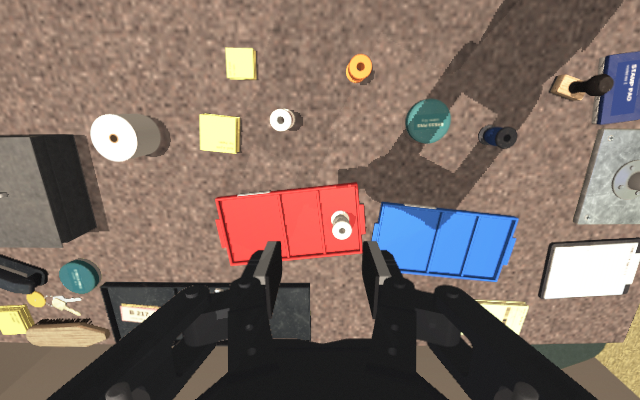

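The white spool stands upright at (341,225) in the left small bay of the red tray, and nothing else moved. I'll go on with the rest.

```bash
python3 - <<'E'
from est import *
ok=pick((.434,-.3025),90,.030,.055,.029,'red')
if ok:
    place(rt,.018,90+rt[2],.030,.043)
    ok=pick((.455,-.005),90,.030,.055,.029,'blue')
if ok:
    place(bt,.018,90+bt[2],.030,.045)
    bot.reach([.50,-.20,.30],ori(90)); snap('wrist','w3')
    ok=pick((.4357,-.101),0,.018,.080,.060,'tin')
if ok:
    place(bt,-.060,bt[2],.018,.072)
    bot.reach([.50,-.20,.30],ori(90)); snap('wrist','w4')
E
```

```text
red grip 0.0281 0.0283 [ 0.4 -0.  -0.5] 15.5583
placed 18.65
blue grip 0.0284 0.0283 [ 0.9 -0.5 -0.4] 22.2083
placed 25.3667
tin grip 0.0589 0.0582 [-0.4 -0.1 -0.9] 30.6917
placed 34.025
```

```bash
python3 - <<'E'
from est import *
if pick((.4535,-.3965),-7,.018,.075,.051,'block'):
    place(rt,-.060,rt[2],.018,.063)
    bot.reach([.48,-.22,.30],ori(90)); bot.dwell(.5); snap('wrist','w5'); snap('side','s5')
    a=cv2.imread('pics/w5.png')[90:310,150:550]; cv2.imwrite('pics/w5c.png',cv2.resize(a,None,fx=2,fy=2))
    cv2.imwrite('pics/s5c.png',cv2.resize(cv2.imread('pics/s5.png')[120:270,240:440],None,fx=4,fy=4,interpolation=2))
    print(get_obs()['wrist_force'])
E
```

```text
block grip 0.0492 0.0488 [-0.4  0.3 -0.3] 39.4583
placed 42.6833
[ 0.20821637 -0.44146044  0.29475079]
```

View pics/w5.png

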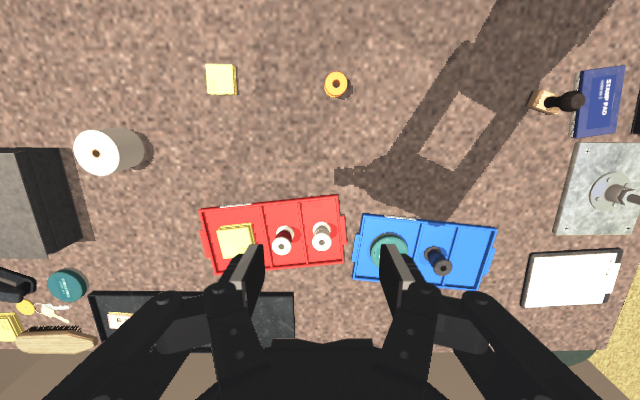

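View pics/s5.png

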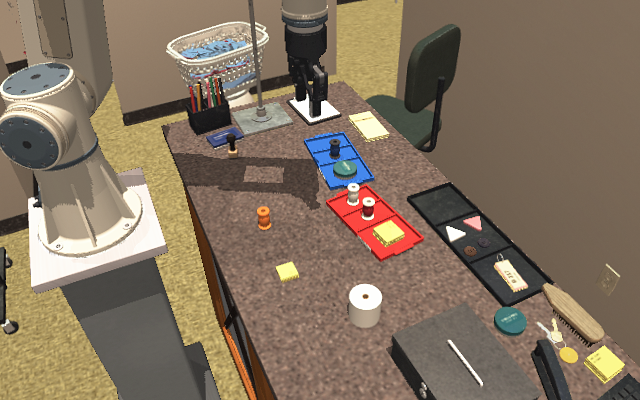

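All five items are in place: white spool (353,193) and red spool (369,208) in the red tray with the block at (389,232), blue spool (335,147) and tin (345,168) in the blue tray. One close look to confirm they sit flat and centred.

View pics/s5c.png

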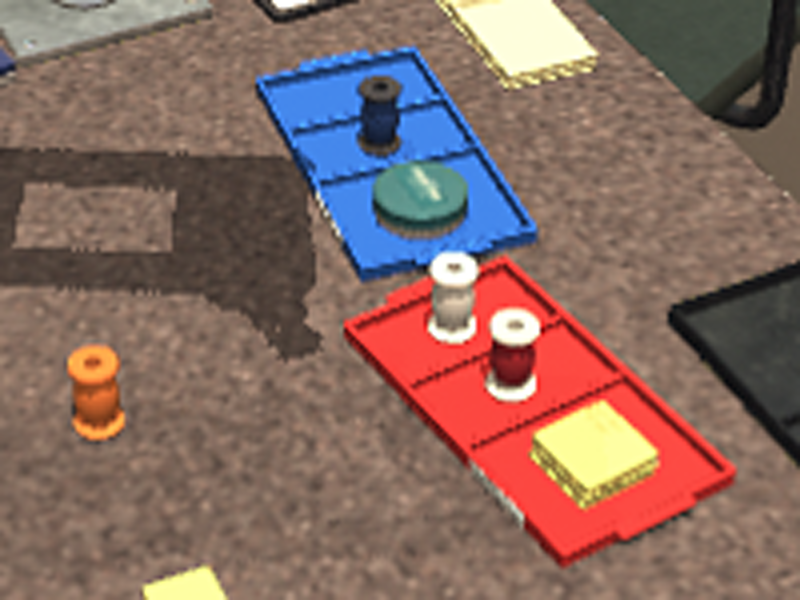

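```bash
python3 - <<'E'
from est import *
def P(p,z): return px2w('s5',(np.array([p],float)+.5)/4-.5+[240,120],z)[0,:2]
B=(.6268,-.0592,-6.2);R=(.5952,-.3032,6.5)
for n,p,z,t in (('blue',(380,88),.05,B),('blue base',(380,148),.003,B),('tin',(420,192),.024,B),('white',(454,268),.05,R),('white base',(452,328),.003,R),('red',(515,326),.05,R),('red base',(512,386),.003,R),('block',(594,442),.021,R)):
    d=P(p,z)-t[:2];a=np.radians(t[2]);print(n,[round(1e3*v) for v in (np.cos(a)*d[0]+np.sin(a)*d[1],-np.sin(a)*d[0]+np.cos(a)*d[1])])
for u,z,q in (((44,50),.067,(0,0)),):pass
a=cv2.imread('pics/side0.png').astype(int);b=cv2.imread('pics/s5.png').astype(int)
for n,(x,y,w,h) in dict(roll=(345,282,42,48),stamp=(224,132,16,28)).items(): print(n,abs(a-b)[y:y+h,x:x+w].mean())
E
```

```text
blue [0, 21]
blue base [-1, 20]
tin [-3, -60]
white [0, 82]
white base [1, 83]
red [0, 22]
red base [1, 22]
block [1, -54]
roll 3.900462962962963
stamp 8.526785714285714
```

```bash
python3 -c "
from h import *
hand_in()"
```

```text
the job is handed in; nothing more can be done
```

I made up both kits and handed the job in. The placing was done by about 43 s of the 144 s allowed. `hand_in` gives no verdict, so the checks below are my own.

- **Blue tray:** the blue spool is in the bay at +18 mm and the tin is in the large bay.
- **Red tray:** the white spool is in the bay at +78 mm, the red spool in the bay at +18 mm and the 51 mm block in the large bay.

**Positions:** in the last side view each piece was within about 6 mm of its bay centre along the tray, and within 3 mm across it. The spools' tops and bases lined up, so they stand upright. The tin and block look flat and right way up.

**Bystanders:** the roll and stamp look unmoved in the before and after side pictures. The orange spool and the smaller block were left alone.

**Disagreement between cameras:** the side and wrist views put the tray centres about 6 mm apart in y. I placed by the wrist view and checked by the side view, and that gap is well inside the allowed margins. No check failed.

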